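# Hold a pressing block flush on a tilted bonding jig

## Robot

A 6-joint arm with a two-finger parallel gripper is mounted at the origin on the work surface. World frame = base frame: x ahead of the robot, y to its left, z up, the work surface at z = 0. Lengths are in m, angles in rad, forces in N, time in s.
With the tool pointing down it reaches from about 0.425 to 0.925 m from the base axis. Payload 12.5 kg.
Tool frame: the origin (TCP) lies on the centre line of the jaws, within the pads' length; the fingertips stand r.tip_reach ahead of it and the grasp point (between the pads) is the TCP (r.tip_reach is the distance from the TCP to the fingertips, in m); z points along the fingers, y is the line along which they close (so a half turn about z gives the same grasp; the last joint's range is limited). The gripper opens to 85 mm and grips with 20 to 120 N. Pads are 22 mm wide; open, the fingers measure 114 mm over their backs; the gripper's body (76 mm by 85 mm) begins 54 mm behind the grasp point. The pads swing forward as they close: fully open they stand 13 mm farther back than shut.
Start: joints at [1.216, 0.491, 1.559, -0, 1.092, -0.106], TCP at [0.154, 0.606, 0.25] pointing down, gripper open.
Joint ranges: [-3.1, 3.1], [-0.84, 2.19], [0.05, 2.79], [-1.13, 4.28], [0.06, 2.93], [-2.69, 2.69]. Speed limits (rad/s): [2.22, 2.22, 2.79, 3.14, 3.14, 3.14].

## Interface

Orientations are given as a 3x3 rotation matrix whose columns are the frame's x, y, z axes.
In Python, from workcell import r gives the robot as it stands.
- The arm moves only by the shell command python3 -m creep 'ROWS' [FORCE]. ROWS is JSON, a list of rows, each a list of 3 entries, a list of its own where there are three numbers: the opening, from 0 (shut) to 1 (fully open), then the shift along the tool's x, y, z in mm, then the turn about the tool's z in rad. In form: [[fingers, [dx, dy, dz], twist], ...]. A call has 1 to 5 rows; each row is the pose to reach, as a shift and turn from the pose commanded when the call began, along the tool's axes at that moment; what a row does not reach only later rows make up. A row lasts 1/10 s, in which the tool goes at most 50 mm and 8.59 degrees, less where a joint would pass 70% of its speed; a pose out of reach is approached as far as the arm can. A call with a gripper value outside its range is refused whole. The fingers move at their own pace and stop on an object; FORCE is the grip in N (left out, the last holds). Time passes only in rows, so rows that repeat a pose let the fingers close. It gives the time, the measured TCP pose, the force, the opening and the grip force at its end, in the units of the state.
- r.read_state(): the state, without advancing time (a new reading comes with each control period).
- r.capture(name): name is "side" or "top" or "wrist"; returns the picture (480x640x3 uint8, blue, green, red); there is no depth.
- r.calibration(name): a dict with "intrinsics" (3x3 intrinsics, pixels), "dist_coeffs" ([k1, k2, p1, p2, k3] as OpenCV has them; the pictures are not rectified), "camera_from_world" (4x4, takes a point from world to camera coordinates). Camera axes: x right, y down, z forward; pixel columns grow to the right and rows downward; lengths in m; the calibration is good to about 2 mm. A picture is of the moment at which its call begins: read the wrist's pose just before it. calibration takes no time and is no camera call; for the wrist camera it gives the pose at the moment of the call.
- r.sign_off(): hands the job in; it is judged then, once.
The state is a dict: "time": time; "q": joint angles; "qd": joint speeds; "joint_efforts": joint torques, N m; "position": TCP position; "ee_rot": TCP orientation; "ft_force": force on the tool from outside, world axes, zero at the start; "wrist_torque": the same for the moment, N m; "finger_gap": finger opening in m; "finger_force": force on a finger pad.
Only numpy, scipy, OpenCV 4.12 (cv2) and the standard library are available. Lean on these libraries where they do the work, as an engineer would, in place of code of your own. Each camera call takes 0.05 s, during which the arm holds its last target. There are 200 camera calls.

## Task

The jeweller's pressing block has toppled over: stand it upright on its metal sole on the bench and let go of it. Then take it by its wooden handle, tilt it to match the sloped pad of the bonding jig and lay the whole sole flush, centred and square on the pad (the block's long side along the pad's long side), pressing gently until the sprung pad has sunk about halfway, and finish while still holding it pressed there. Leave the jig's tilt and place as they are and do not knock the other things on the bench about.

Things in the scene. Friction and masses are not known exactly. Their poses are not given: they have to be found in the camera images.
- block: Pressing block, 0.2-0.34 kg: steel sole 44 (x) x 64 (y) x 10 mm, square beech handle 26 x 26 mm at its centre, 10 to 90 mm above the underside. Origin: centre of the underside; z runs up the handle. It starts toppled on its +x side, handle pointing away from the robot (within 40 deg) and dipping 6 deg. Let go within 45 deg of upright, an edge on the bench, it rocks upright.
- block_grip (a point): Point on the axis of the block's handle, 70 mm above the sole's underside (20 mm below the handle's end); axes as the block's.
- jig: Jig fixed to the bench: steel base 130 (x) x 140 (y) x 12 mm, two cheeks 80 mm high (outer faces y = +-67, clamp knob to y = +81 mm). Between them an aluminium table 90 x 108 x 10 mm, tilted on a level hinge along y, 68 mm above the bench, carries the brass pad. Origin: centre of the base's underside. The slope faces the jig's -x side, roughly to the robot.
- jig_tilt (a joint): Tilt of the jig's table in rad: 0 level, growing as the table's -x edge goes down (the face leans towards the jig's -x). Between 0.2 and 0.5 at the start and clamped stiffly (it yields only beyond 5 N m); to be left alone.
- pad (a joint): How far the sprung pad is pushed in along the face's normal, in m: 0 free, 0.008 fully in. The spring needs 2 N to start and 2 N more for each mm (10 N at 4 mm).
- pad_face (a point): Centre of the top face of the brass pad, 50 mm (x, up and down the slope) by 70 mm (y, level) by 6 mm thick; z is the face's outward normal, y the level hinge direction, +x up the slope. When free, the face lies 24 mm from the hinge axis along the normal and 16 mm above the aluminium table's top. It moves with the pad.
- jig_edge (a point): Middle of the lower (-x) edge of the aluminium table's top; shows whether the jig has been shifted.
- brass_weight: Bystander: small brass weight, 34 mm across, 26 mm high; origin at the centre of its underside.
- felt_disc: Bystander: pink felt disc, 28 mm across, 8 mm high; origin at the centre of its underside.
- dapping_block: Bystander: steel cube of 50 mm; origin at the centre of its underside.
- glue_bottle: Bystander: bottle 44 mm across, 100 mm high; origin at the centre of its underside.
- bench_pin: Bystander: beech bench-pin board 130 x 60 x 16 mm lying flat; origin at the centre of its underside.
Things that resemble listed ones, but are neither listed nor needed, are in the scene too. What is shaped like the block but pink is not meant. What is shaped like the jig but red is not meant.

How it is judged:
On the way:
1. the block stands upright on its sole on the bench, let go of and at rest (angle between block's own z axis and vertical below 0.1 rad and height (world z) of block below 0.006 m and height (world z) of block_grip above 0.06 m and contact force between the fingers and block below 0.1 N and linear speed of block below 0.03 m/s), for 0.2 s.
At the end, for the whole second after the job is handed in: Gripped in the fingers and at rest, the block's sole lies on the pad: normals within 0.06 rad, long sides within 0.15 rad, centred within 10 mm each way, touching within 3 mm and with over 4 N; the pad is pushed in 2 to 7 mm; the jig's table has not shifted by 6 mm (angle between the z axis of block and the z axis of pad_face, either way round below 0.06 rad and angle between the y axis of block and the y axis of pad_face, either way round below 0.15 rad and z of block_grip in the frame of pad_face above 0.05 m and x of block in the frame of pad_face between -0.01 and 0.01 m and y of block in the frame of pad_face between -0.01 and 0.01 m and z of block in the frame of pad_face between -0.003 and 0.003 m and value of joint pad between 0.002 and 0.007 m and contact force between block and jig above 4 N and contact force between the fingers and block above 2 N and linear speed of block below 0.02 m/s and distance of jig_edge from where it was at the start of the episode below 0.006 m); the arm keeps its last pose, push and grip.
It fails at once if the block is pressed hard on the jig (over 30 N) (contact force between block and jig above 30 N).
It fails at once if the jig's table is forced out of its tilt (distance of jig_edge from where it was at the start of the episode above 0.006 m).
It fails at once if another thing on the bench is knocked more than 30 mm away (distance of any of brass_weight, felt_disc, dapping_block, glue_bottle, bench_pin from where it was at the start of the episode above 0.03 m).
It also fails if it takes over 64 s, if anything falls off the work surface, if the arm or the gripper's body presses on something with over 40 N, if the wrist force passes 120 N, or if a joint passes its speed limit or range.

## Working session

There is one attempt and no reset: what is moved stays moved. The work goes in short steps, Python scripts to look and compute and a shell command to move; the robot and the scene stay as the last step left them, time stands still between calls to the robot, and variables do not carry over. Pictures are saved under pics/ and viewed, at most 10 in all, crops included, and the job is handed in when it is done.

```bash
mkdir -p pics; ls
cat > h.py <<'E'
import numpy as np, cv2
from workcell import r
def cal(n):
    c=r.calibration(n); return np.array(c["intrinsics"],float),np.array(c["dist_coeffs"],float),np.array(c["camera_from_world"],float)
def ray(c,uv):
    K,d,T=c; p=cv2.undistortPoints(np.array([[uv]],float),K,d)[0,0]
    R=T[:3,:3]; return -R.T@T[:3,3], R.T@np.array([p[0],p[1],1.])
def onz(c,uv,z):
    o,v=ray(c,uv); return o+v*(z-o[2])/v[2]
def tri(obs):
    A=np.zeros((3,3));b=np.zeros(3)
    for c,uv in obs:
        o,v=ray(c,uv); v=v/np.linalg.norm(v); P=np.eye(3)-np.outer(v,v); A+=P;b+=P@o
    x=np.linalg.solve(A,b); return x,[proj(c,x)-np.array(uv) for c,uv in obs]
def proj(c,X):
    K,d,T=c; return cv2.projectPoints(np.array(X,float).reshape(-1,3),cv2.Rodrigues(T[:3,:3])[0],T[:3,3],K,d)[0][:,0].squeeze()
E
python3 - <<'E'
from h import *
s=r.read_state(); print(s["time"],s["position"],s["ee_rot"],s["finger_gap"],r.tip_reach)
for n in("top","side"):
    cv2.imwrite(f"pics/{n}0.png",r.capture(n)); o=cal(n)[2]; print(n,-o[:3,:3].T@o[:3,3])
E
```

```text
pics
0.0 [0.15378737 0.6055484  0.24970933] [[-9.69213361e-01  2.46222057e-01 -3.99998409e-04]
 [ 2.46222356e-01  9.69212730e-01 -1.11167845e-03]
 [ 1.13963795e-04 -1.17594216e-03 -9.99999302e-01]] 0.08494255089194644 0.019
top [ 0.35347332 -0.00421288  1.13589214]
side [0.44769233 0.73149952 0.73615071]
```

View pics/top0.png

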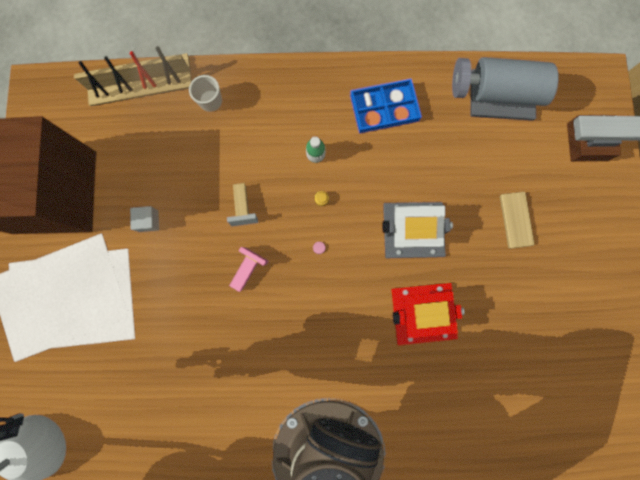

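View pics/side0.png

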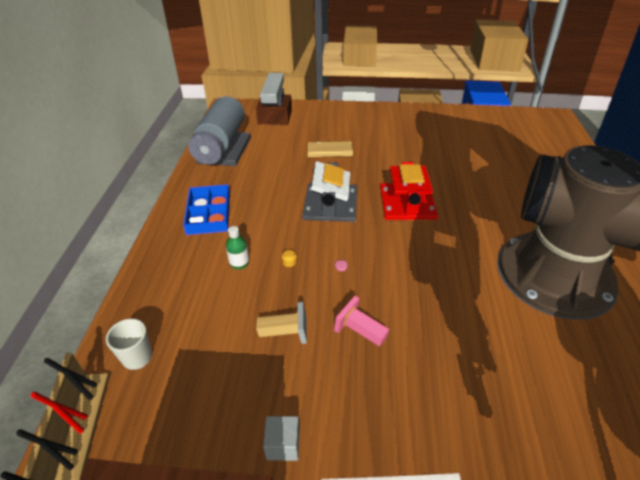

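Top view: candidates for the block are the beech/steel one (top 241,205; side 283,324) and the pink lookalike (247,268), so I choose beech. Candidates for the jig are the grey one (417,230) and the red one (427,315), so I choose grey. The bystanders are the weight (321,198), felt (320,248), bottle (316,150), cube (144,218) and pin (517,220). Next is a close crop check.

Run:
```python
import cv2,numpy as np
t=cv2.imread("pics/top0.png");s=cv2.imread("pics/side0.png")
def c(i,x,y,w,h,k): return cv2.resize(i[y:y+h,x:x+w],None,fx=k,fy=k,interpolation=cv2.INTER_CUBIC)
a=np.hstack([c(t,215,175,50,50,6),c(t,378,195,80,50,6)[:,:480]])
b=np.hstack([c(s,250,290,75,60,5),c(s,298,155,75,75,4)[:300]])
o=np.zeros((600,780,3),np.uint8);o[:300]=a;o[300:,:b.shape[1]]=b
cv2.imwrite("pics/crop1.png",o);print(a.shape,b.shape)
```

```text
(300, 780, 3) (300, 675, 3)
```

View pics/crop1.png

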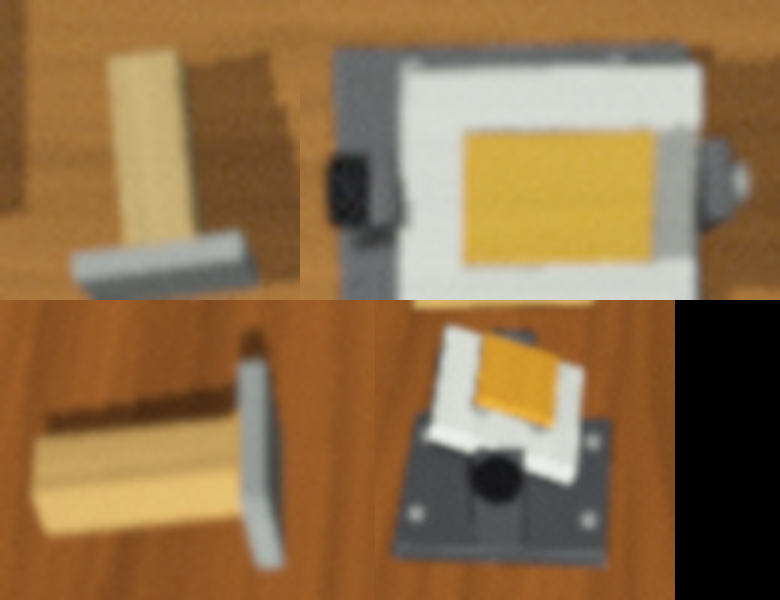

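Run:
```python
from h import *
t,s=cal("top"),cal("side")
T=lambda x,y,ox=0:(215+x/6,175+y/6)
TJ=lambda x,y:(378+(x-300)/6,195+y/6)
S=lambda x,y:(250+x/5,290+(y-300)/5)
SJ=lambda x,y:(298+(x-375)/4,155+(y-300)/4)
for n,a,b in [("end+y",T(107,57),S(33,490)),("end-y",T(177,50),S(37,437)),("sole+y",T(122,243),S(237,475)),("sole-y",T(195,235),S(237,415)),
 ("pad+x+y",TJ(463,130),SJ(475,402)),("pad+x-y",TJ(655,130),SJ(487,335)),("pad-x+y",TJ(463,265),SJ(550,420)),("pad-x-y",TJ(653,265),SJ(558,353))]:
    x,e=tri([(t,a),(s,b)]); print(n,x.round(4),np.round(e,1).tolist())
for n,p,z in [("weight",(321,198),.02),("felt",(320,248),.008),("bottle",(316,150),.08),("pinkend",(262,262),.03)]: print(n,onz(t,p,z).round(3))
print(r.calibration("wrist"))
```

```text
end+y [0.6209 0.2069 0.0248] [[-0.0, -0.2], [0.3, 0.1]]
end-y [0.624  0.18   0.0223] [[-0.0, -0.4], [0.5, 0.1]]
sole+y [0.5453 0.1995 0.0315] [[-0.0, 0.2], [-0.3, -0.0]]
sole-y [0.5482 0.1714 0.0318] [[-0.0, 0.0], [-0.0, -0.0]]
pad+x+y [ 0.5247 -0.1797  0.0921] [[0.0, -0.1], [0.1, 0.0]]
pad+x-y [ 0.5228 -0.2495  0.0936] [[-0.0, 0.0], [-0.0, -0.0]]
pad-x+y [ 0.4786 -0.1796  0.0808] [[0.0, -0.8], [0.7, 0.1]]
pad-x-y [ 0.4768 -0.249   0.082 ] [[0.0, -0.8], [0.7, 0.1]]
weight [0.585 0.002 0.02 ]
felt [0.469 0.007 0.008]
bottle [0.682 0.011 0.08 ]
pinkend [0.438 0.139 0.03 ]
{'intrinsics': array([[372.72897317,   0.        , 322.12737459],
       [  0.        , 372.72897317, 241.05408738],
       [  0.        ,   0.        ,   1.        ]]), 'dist_coeffs': array([-0.04576196,  0.        ,  0.        ,  0.        ,  0.        ]), 'camera_from_world': array([[ 0.24587889,  0.96929979, -0.00121782, -0.62426273],
       [ 0.92620685, -0.23457682,  0.29515181, -0.03810386],
       [ 0.28580492, -0.07369955, -0.95544959,  0.37951712],
       [ 0.        ,  0.        ,  0.        ,  1.        ]])}
```

```bash
python3 -m creep '[[1,[-38,-33,0],-0.07],[1,[-77,-66,0],-0.14],[1,[-115,-99,0],-0.21],[1,[-154,-132,0],-0.28],[1,[-192,-164,0],-0.354]]'
python3 - <<'E'
from h import *
s=r.read_state();R=s["ee_rot"];print(R.round(3).tolist(),(R.T@(np.array([.5995,.191,.15])-s["position"])*1000).round(1))
E
```

```text
time: 0.6
position: [0.2988, 0.3998, 0.2502]
ee_rot: [[-0.994, -0.108, -0.0], [-0.108, 0.994, -0.0], [0.0, -0.0, -1.0]]
ft_force: [1.1, -0.1, -0.2]
finger_gap: 0.0852
finger_force: 0.0
[[-0.994, -0.108, -0.0], [-0.108, 0.994, -0.0], [0.0, -0.0, -1.0]] [-276.4 -240.1  100.2]
```

```bash
python3 -m creep '[[1,[-35,-30,0],0],[1,[-70,-60,0],0],[1,[-105,-90,0],0],[1,[-140,-120,0],0],[1,[-175,-150,0],0]]' >/dev/null;  python3 -m creep '[[1,[-34,-30,12],0],[1,[-68,-60,24],0],[1,[-101,-90,36],0],[1,[-101,-90,36],0],[1,[-101,-90,36],0]]'
python3 - <<'E'
from h import *
c=cal("wrist");im=r.capture("wrist");cv2.imwrite("pics/w1.png",im)
s=r.read_state();R=s["ee_rot"];print((R.T@(np.array([.5995,.191,.022])-s["position"])*1000).round(1))
for p in [(.6209,.2069,.0248),(.624,.18,.0223),(.5453,.1995,.0315),(.5482,.1714,.0318),(.5995,.191,.028)]: print(proj(c,p).round(0))
E
```

```text
time: 1.6
position: [0.5979, 0.1911, 0.2133]
ee_rot: [[-0.995, -0.103, -0.002], [-0.103, 0.995, -0.0], [0.002, 0.0, -1.0]]
ft_force: [0.5, 0.0, -0.2]
finger_gap: 0.0856
finger_force: 0.0
[ -2.3  -1.2 191.9]
[337. 246.]
[307. 245.]
[339. 158.]
[304. 158.]
[322. 221.]
```

View pics/w1.png

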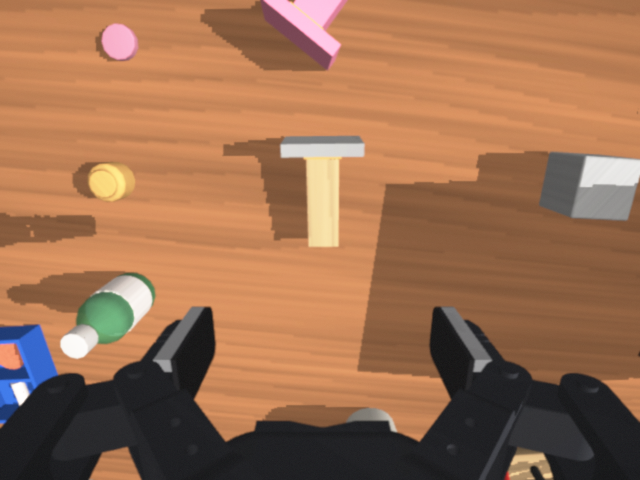

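Wrist view: the beech handle spans columns 308–338 with its end at row 246, matching the prediction. I'll descend and grip.

```bash
python3 -m creep '[[1,[-2,-1,40],0],[1,[-2,-1,80],0],[1,[-2,-1,120],0],[1,[-2,-1,150],0],[1,[-2,-1,170],0]]' 20 >/dev/null; python3 -m creep '[[1,[0,0,10],0],[1,[0,0,19],0],[1,[0,0,19],0],[0.5,[0,0,19],0],[0.3,[0,0,19],0]]' ;python3 -m creep '[[0.2,[0,0,0],0],[0.2,[0,0,0],0],[0.2,[0,0,0],0],[0.2,[0,0,0],0],[0.2,[0,0,0],0]]' 20
```

```text
time: 2.65
position: [0.6003, 0.1913, 0.0264]
ee_rot: [[-0.994, -0.105, 0.002], [-0.105, 0.994, 0.0], [-0.002, 0.0, -1.0]]
ft_force: [0.1, -0.3, -0.7]
finger_gap: 0.0591
finger_force: 0.0
time: 3.15
position: [0.6001, 0.1911, 0.0258]
ee_rot: [[-0.994, -0.105, 0.001], [-0.105, 0.994, 0.0], [-0.001, 0.0, -1.0]]
ft_force: [-0.7, -0.2, 5.6]
finger_gap: 0.0254
finger_force: 25.5
```

```bash
python3 -m creep '[[0.2,[4,-9,0],0],[0.2,[9,-17,0],0],[0.2,[4,0,-9],0],[0.2,[9,0,-17],0],[0.2,[9,0,-17],0]]' 20 2>&1 | head -0; echo
```

```text
(no output)
```

I mistyped two rows there: they shifted sideways in y before correcting. I'll check the state and look before going on.

Run:
```python
from h import *
s=r.read_state();print(s["time"],s["position"],s["finger_gap"],s["finger_force"],s["ft_force"])
im=r.capture("side");a=cv2.resize(im[270:370,230:363],None,fx=4.5,fy=4.5,interpolation=cv2.INTER_CUBIC);cv2.imwrite("pics/s2.png",a)
```

```text
3.65 [0.59037835 0.18990847 0.04278823] 0.02559397443484912 24.47615146636963 [ 0.52146013  0.01765669 -2.031508  ]
```

View pics/s2.png

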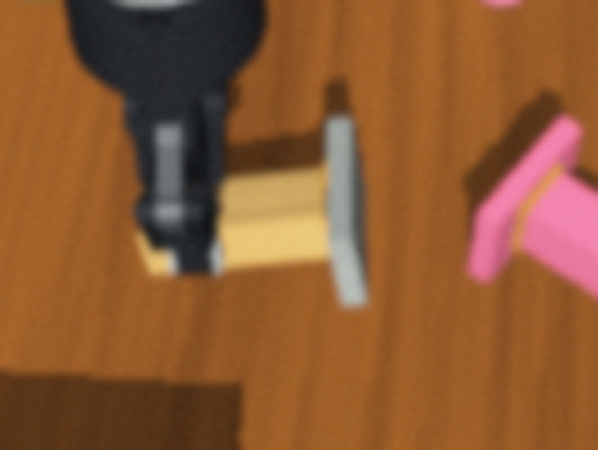

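The block is still gripped; the sole (px ~345,210 in the crop) is near its place. I'll continue the arc.

```bash
python3 -m creep '[[0.2,[7,0,-7],0],[0.2,[14,0,-14],0],[0.2,[22,0,-20],0],[0.2,[31,0,-24],0],[0.2,[31,0,-24],0]]' 20;  python3 -m creep '[[0.2,[10,0,-3],0],[0.2,[20,0,-5],0],[0.2,[30,0,-5],0],[0.2,[39,0,-4],0],[0.2,[39,0,-4],0]]' 20
python3 - <<'E'
from h import *
im=r.capture("side");a=cv2.resize(im[250:370,240:400],None,fx=4,fy=4,interpolation=cv2.INTER_CUBIC);cv2.imwrite("pics/s3.png",a)
E
```

```text
time: 4.2
position: [0.559, 0.1869, 0.0671]
ee_rot: [[-0.994, -0.105, -0.0], [-0.105, 0.994, 0.0], [0.0, 0.0, -1.0]]
ft_force: [-0.5, 0.4, -2.5]
finger_gap: 0.0254
finger_force: 24.5
time: 4.7
position: [0.52, 0.1827, 0.0703]
ee_rot: [[-0.994, -0.105, -0.001], [-0.105, 0.994, -0.0], [0.001, -0.0, -1.0]]
ft_force: [-0.1, -1.2, -0.6]
finger_gap: 0.0258
finger_force: 24.7
```

View pics/s3.png

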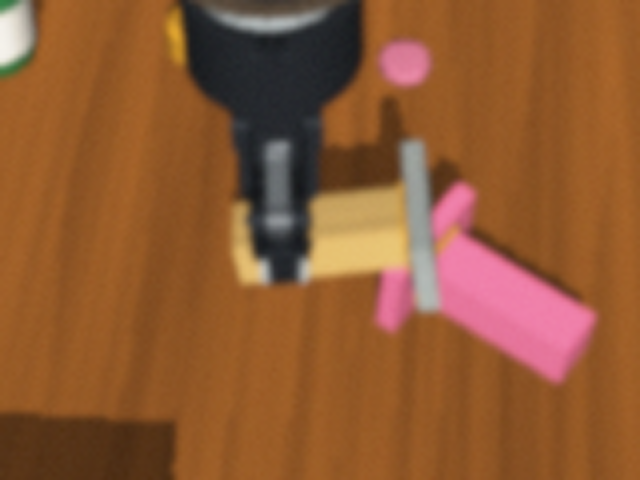

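The block was carried at its toppled angle instead of pivoting: the pads hold it too stiffly, and it now hangs beside the pink one at (480,290). I'll move back over clear bench, raise it, and ease the fingers so the heavy sole swings down.

```bash
python3 -m creep '[[0.2,[0,0,-12],0],[0.2,[-15,0,-14],0],[0.2,[-30,0,-14],0],[0.2,[-45,0,-14],0],[0.2,[-60,0,-14],0]]' 20 >/dev/null;  for f in 1; do python3 -m creep '[[0.29,[0,0,0],0],[0.29,[0,0,0],0],[0.295,[0,0,0],0],[0.295,[0,0,0],0],[0.295,[0,0,0],0]]' 20; python3 -m creep '[[0.298,[0,0,0],0],[0.298,[0,0,0],0],[0.3,[0,0,0],0],[0.3,[0,0,0],0],[0.3,[0,0,0],0]]' 20; done
```

```text
time: 5.75
position: [0.5807, 0.1892, 0.0844]
ee_rot: [[-0.994, -0.105, -0.0], [-0.105, 0.994, 0.0], [0.0, 0.0, -1.0]]
ft_force: [-0.0, -0.0, -2.4]
finger_gap: 0.0255
finger_force: 24.5
time: 6.25
position: [0.581, 0.1891, 0.0843]
ee_rot: [[-0.994, -0.105, -0.0], [-0.105, 0.994, 0.0], [0.0, 0.0, -1.0]]
ft_force: [0.6, 0.5, -2.8]
finger_gap: 0.0258
finger_force: 15.7
```

```bash
python3 -c "
from h import *;print(r.read_state()['wrist_torque'])"; python3 -m creep '[[0.301,[0,0,0],0],[0.301,[0,0,0],0],[0.301,[0,0,0],0],[0.301,[0,0,0],0]]'|tail -2; python3 -c "
from h import *;print(r.read_state()['wrist_torque'])"; python3 -m creep '[[0.302,[0,0,0],0],[0.302,[0,0,0],0],[0.302,[0,0,0],0],[0.302,[0,0,0],0]]'|tail -2; python3 -c "
from h import *;print(r.read_state()['wrist_torque'])"
```

```text
[ 0.0164056  -0.18860522  0.07207965]
finger_gap: 0.0261
finger_force: 12.2
[ 0.03083663 -0.15621172  0.02257869]
finger_gap: 0.0261
finger_force: 8.9
[ 0.01815135 -0.06568792 -0.01373922]
```

```bash
python3 -m creep '[[0.3025,[0,0,0],0],[0.3025,[0,0,0],0],[0.3025,[0,0,0],0],[0.3025,[0,0,0],0]]'|tail -3; python3 -c "
from h import *;print(r.read_state()['wrist_torque'])"; python3 -m creep '[[0.303,[0,0,0],0],[0.303,[0,0,0],0],[0.303,[0,0,0],0],[0.303,[0,0,0],0]]'|tail -3
python3 - <<'E'
from h import *;print(r.read_state()['wrist_torque'])
im=r.capture("side");a=cv2.resize(im[250:370,240:400],None,fx=4,fy=4,interpolation=cv2.INTER_CUBIC);cv2.imwrite("pics/s4.png",a)
E
```

```text
ft_force: [0.0, -0.3, -3.1]
finger_gap: 0.0257
finger_force: 7.0
[-0.00348641 -0.09186265 -0.00654205]
ft_force: [0.8, 0.5, -2.3]
finger_gap: 0.0257
finger_force: 5.3
[ 0.02428158 -0.03185531 -0.02232468]
```

View pics/s4.png

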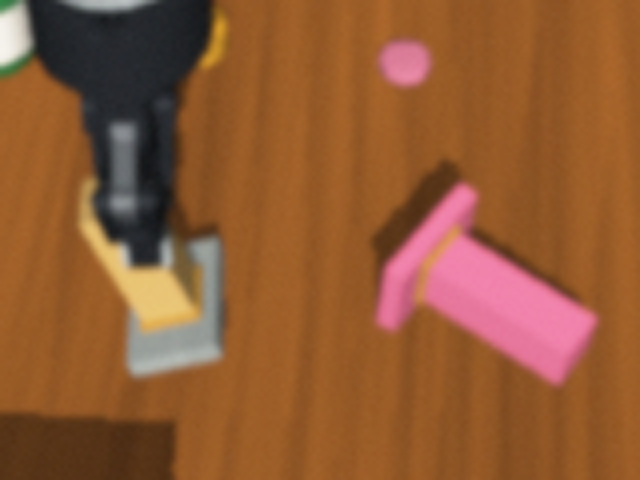

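The block has swung to about 30° from upright: handle top at (90,200), sole at (175,330). One more easing, then lower, arc towards the robot and release.

```bash
python3 -m creep '[[0.3035,[0,0,0],0],[0.3035,[0,0,0],0],[0.304,[0,0,0],0],[0.304,[0,0,0],0],[0.304,[0,0,0],0]]'|tail -3; python3 -c "
from h import *;print(r.read_state()['wrist_torque'])"; python3 -m creep '[[0.304,[0,0,3],0],[0.304,[0,0,6],0],[0.304,[0,0,8],0],[0.304,[0,0,8],0]]'; python3 -c "
from h import *;print(r.read_state()['wrist_torque'])"
```

```text
ft_force: [-0.4, -0.7, -0.6]
finger_gap: 0.0257
finger_force: 1.5
[-0.03457854  0.07389647  0.04140024]
time: 8.8
position: [0.5809, 0.1891, 0.076]
ee_rot: [[-0.994, -0.105, -0.0], [-0.105, 0.994, 0.0], [0.0, 0.0, -1.0]]
ft_force: [-0.5, 0.7, -1.6]
finger_gap: 0.0258
finger_force: 2.1
[ 0.06253675  0.07837832 -0.0003449 ]
```

```bash
python3 -m creep '[[0.304,[0,0,2],0],[0.304,[0,0,4],0],[0.35,[0,0,4],0],[0.5,[0,0,4],0],[1,[0,0,4],0]]'|tail -3; python3 -m creep '[[1,[0,0,0],0],[1,[0,0,0],0],[1,[0,0,0],0],[1,[0,0,0],0],[1,[0,0,0],0]]'|tail -3;  python3 - <<'E'
from h import *
for n,(x,y,w,h) in {"side":(240,250,80,120),"top":(205,155,80,80)}.items():
    im=r.capture(n);cv2.imwrite(f"pics/{n}5full.png",im);a=im[y:y+h,x:x+w]
    b=cv2.resize(a,(int(600*w/h) if n=="side" else 400,600 if n=="side" else 400),interpolation=cv2.INTER_CUBIC)
    if n=="side": o=np.zeros((600,800,3),np.uint8);o[:,:b.shape[1]]=b
    else: o[:400,400:]=b
cv2.imwrite("pics/c5.png",o)
E
```

```text
ft_force: [1.1, -0.2, 0.3]
finger_gap: 0.056
finger_force: 0.0
ft_force: [0.2, 0.4, 0.2]
finger_gap: 0.0854
finger_force: 0.0
```

View pics/c5.png

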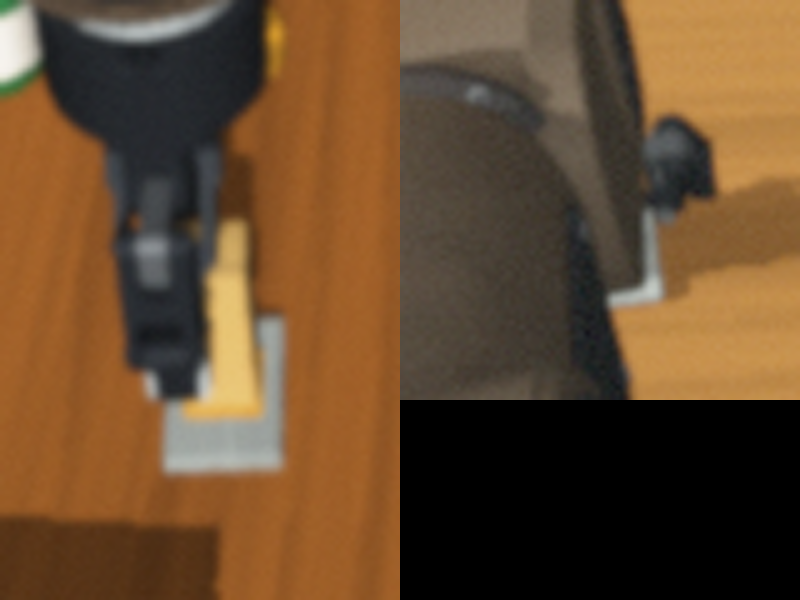

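Block stands upright: sole flat at (225,400) in the crop, handle top at (232,245), fingers open beside it. Next I measure its place.

Run:
```python
from h import *
c=cal("side");S=lambda x,y:(240+x/5,250+y/5)
for p,z in [((218,268),.09),((247,272),.09),((246,222),.09),((221,220),.09),((163,458),.01),((285,456),.01),((285,316),.01)]: print(onz(c,S(*p),z).round(4))
print(r.read_state()["position"])
```

```text
[0.5668 0.1982 0.09  ]
[0.5562 0.1993 0.09  ]
[0.5596 0.176  0.09  ]
[0.5688 0.1756 0.09  ]
[0.5896 0.2249 0.01  ]
[0.5443 0.2208 0.01  ]
[0.5519 0.1547 0.01  ]
[0.58099508 0.18913076 0.07230655]
```

```bash
python3 -m creep '[[1,[4,1,1],0],[1,[8,2,2],0],[1,[11,2,2],0],[0.6,[11,2,2],0],[0.4,[11,2,2],0]]' 20 >/dev/null; python3 -m creep '[[0.302,[0,0,0],0],[0.302,[0,0,0],0],[0.302,[0,0,0],0],[0.302,[0,0,0],0],[0.302,[0,0,0],0]]' 20; python3 -m creep '[[0.302,[3,0,0],0],[0.302,[6,0,-1],0],[0.302,[9,0,-1.5],0],[0.302,[12,0,-2],0],[0.302,[15,0,-2],0]]' 20;python3 -c "
from h import *;s=r.read_state();print(s['wrist_torque'])"
```

```text
time: 10.9
position: [0.57, 0.1899, 0.0704]
ee_rot: [[-0.994, -0.105, 0.0], [-0.105, 0.994, 0.0], [-0.0, 0.0, -1.0]]
ft_force: [0.4, -0.5, 0.6]
finger_gap: 0.0258
finger_force: 6.7
time: 11.4
position: [0.5544, 0.1884, 0.0722]
ee_rot: [[-0.994, -0.105, -0.001], [-0.105, 0.994, 0.0], [0.001, 0.0, -1.0]]
ft_force: [-0.5, 0.6, -3.2]
finger_gap: 0.0258
finger_force: 6.7
[ 0.01246705 -0.0002983   0.04563033]
```

```bash
cat > fit.py <<'E'
from h import *
from scipy.optimize import minimize
def box(x0,x1,y0,y1,z0,z1): return np.array([[x,y,z] for x in(x0,x1) for y in(y0,y1) for z in(z0,z1)])/1000.
SOLE=box(-22,22,-32,32,0,10); HAND=box(-13,13,-13,13,10,90)
def pose(g,yaw,t):   # g world point of axis at 70 mm; t>0: handle leans to -x
    R=cv2.Rodrigues(np.array([0,0,yaw]))[0]@cv2.Rodrigues(np.array([0,-t,0.]))[0]
    return R,np.array(g)-R@[0,0,.07]
def poly(c,P,R,o,sc=4):
    h=cv2.convexHull(proj(c,P@R.T+o).astype(np.float32)); return np.round(h*sc).astype(np.int32)
def mask(im):
    h=cv2.cvtColor(im,cv2.COLOR_BGR2HSV); return ((h[...,1]<75)&(h[...,2]>90)).astype(np.uint8)
def fit(c,im,g,yaw,t,sc=4):
    g=np.array(g,float); uv=proj(c,g-[0,0,.05]); x0,y0=int(uv[0])-45,int(uv[1])-45
    m=cv2.resize(mask(im)[y0:y0+90,x0:x0+90],None,fx=sc,fy=sc,interpolation=cv2.INTER_LINEAR)
    hs=cv2.resize(cv2.GaussianBlur(im,(1,1),0)[y0:y0+90,x0:x0+90],None,fx=sc,fy=sc)
    off=np.array([x0,y0])*sc
    def cost(p):
        R,o=pose(g+[p[0]/1e3,p[1]/1e3,p[2]/1e3],yaw,p[3]/20)
        a=np.zeros_like(m);cv2.fillPoly(a,[poly(c,SOLE,R,o,sc)-off],1)
        cv2.fillPoly(a,[poly(c,HAND,R,o,sc)-off],0)
        return 1-(a&m).sum()/max(1,(a|m).sum())
    best=min((minimize(cost,[0,0,0,(t+d)*20],method="Nelder-Mead",options=dict(initial_simplex=np.array([[0,0,0,(t+d)*20]]+[list(np.eye(4)[i]*3+[0,0,0,(t+d)*20]) for i in range(4)]),maxiter=300)) for d in(-.2,0,.2)),key=lambda q:q.fun)
    return (best.x/[1,1,1,20]).round(3),round(best.fun,3)
E
python3 - <<'E'
from fit import *
c=cal("side");print(fit(c,cv2.imread("pics/side5full.png"),[.570,.1895,.07],.105,0))
im=r.capture("side");cv2.imwrite("pics/side6.png",im);s=r.read_state()
print(fit(c,im,s["position"],.105,.2),s["position"],s["ft_force"])
E
```

```text
(array([ 8.047, -2.422, -6.425, -0.1  ]), np.float64(0.329))
(array([ 1.761,  1.256, -1.217,  0.049]), np.float64(0.389)) [0.55398511 0.18834243 0.07212582] [-0.29279681  0.03189873 -3.3787603 ]
```

Run:
```python
from fit import *
s=r.read_state();c=cal("wrist");w=r.capture("wrist");cv2.imwrite("pics/w7.png",w)
cs=cal("side");im=cv2.imread("pics/side6.png")
W=np.zeros((600,800,3),np.uint8)
K=5;x0,y0=245,280
a=cv2.resize(im[y0:y0+72,x0:x0+60],None,fx=K,fy=K,interpolation=cv2.INTER_CUBIC)
b=a.copy()
for t,col in((0,(0,0,255)),(.23,(0,255,0))):
    R,o=pose(s["position"]-[0,0,.0],.105,t)
    for P in(SOLE,HAND):
        cv2.polylines(b,[poly(cs,P,R,o,K)-np.array([x0,y0])*K],True,col,1)
        cv2.polylines(w,[poly(c,P,R,o,1)],True,col,1)
W[:360,:300]=a; 
W[:360,300:600]=b
W2=np.zeros((600,800,3),np.uint8);W2[:300,:250]=cv2.resize(a,(250,300));W2[300:,:250]=cv2.resize(b,(250,300))
W2[:413,250:]=cv2.resize(w,(550,413));cv2.imwrite("pics/c7.png",W2)
```

```text
(no output)
```

View pics/c7.png

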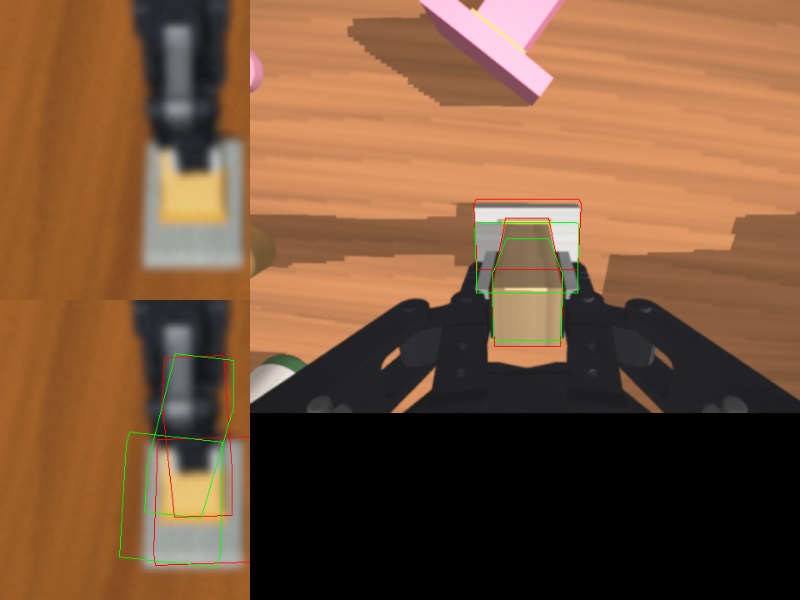

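Wrist view: the block's far sole edge at composite row 205 lies between the 0-tilt (199) and 0.23-tilt (222) outlines, so tilt is only about 0.06 and the edge slid on the bench. Tilting will work better against the pad itself. I'll tighten, lift, turn to the jig's yaw, carry it over and measure the pad with the wrist camera.

```bash
python3 -m creep '[[0.2,[0,0,0],0],[0.2,[0,0,0],0],[0.2,[0,0,-50],0],[0.2,[0,0,-100],0],[0.2,[0,0,-150],0]]' 20 >/dev/null; python3 -m creep '[[0.2,[0,-30,-40],0.03],[0.2,[0,-80,-40],0.06],[0.2,[0,-130,-40],0.1],[0.2,[-2,-180,-40],0.132],[0.2,[-3,-220,-40],0.132]]' 20 >/dev/null
python3 - <<'E'
from h import *
s=r.read_state();R=s["ee_rot"];print(s["position"],R.round(3).tolist(),s["finger_force"],s["wrist_torque"],(R.T@(np.array([.62,-.2145,.25])-s["position"])*1000).round(1))
E
```

```text
[ 0.58100144 -0.03264902  0.26245768] [[-1.0, 0.029, 0.0], [0.029, 1.0, -0.0], [-0.0, -0.0, -1.0]] 23.481964766979218 [-0.04072025 -0.00535337  0.00442851] [ -44.2 -180.7   12.5]
```

```bash
python3 -m creep '[[0.2,[-10,-40,0],0],[0.2,[-20,-80,0],0],[0.2,[-30,-130,0],0],[0.2,[-44,-181,0],0],[0.2,[-44,-181,0],0]]' >/dev/null
cat > pad.py <<'E'
from fit import *
def quad(im,hint=None):
    h=cv2.cvtColor(cv2.GaussianBlur(im,(3,3),0),cv2.COLOR_BGR2HSV)
    m=((h[...,0]>14)&(h[...,0]<32)&(h[...,1]>170)&(h[...,2]>120)).astype(np.uint8)
    cs=cv2.findContours(m,cv2.RETR_EXTERNAL,cv2.CHAIN_APPROX_NONE)[0]
    out=[]
    for k in sorted(cs,key=cv2.contourArea)[::-1][:3]:
        p=cv2.approxPolyDP(k,.03*cv2.arcLength(k,True),True)[:,0]; out.append((cv2.contourArea(k),p.tolist()))
    return out
E
python3 - <<'E'
from pad import *
s=r.read_state();print(s["position"]);c=cal("wrist");im=r.capture("wrist");cv2.imwrite("pics/w8.png",im);np.save("c8.npy",c[2])
for q in quad(im):print(q)
print(proj(c,[(.5247,-.1797,.0921),(.5228,-.2495,.0936),(.4786,-.1796,.0808),(.4768,-.249,.082)]).round(0).tolist())
h=cv2.cvtColor(im,cv2.COLOR_BGR2HSV);u=proj(c,(.5007,-.2145,.0871)).astype(int);print(u,h[u[1]-6:u[1]+7:6,u[0]].tolist())
E
```

```text
[ 0.62050685 -0.21752885  0.26151285]
[[370.0, 97.0], [275.0, 97.0], [368.0, 32.0], [274.0, 32.0]]
[321  64] [[22, 126, 250], [22, 128, 250], [22, 125, 251]]
```

```bash
cat > pad.py <<'E'
from fit import *
def quad(im,seed):
    k=4
    b=im.copy();m=np.zeros((im.shape[0]+2,im.shape[1]+2),np.uint8)
    cv2.floodFill(b,m,tuple(int(v) for v in seed),0,(14,)*3,(14,)*3,4|(255<<8)|cv2.FLOODFILL_MASK_ONLY|cv2.FLOODFILL_FIXED_RANGE)
    k=max(cv2.findContours(m[1:-1,1:-1],cv2.RETR_EXTERNAL,cv2.CHAIN_APPROX_NONE)[0],key=cv2.contourArea)
    q=cv2.approxPolyDP(k,.04*cv2.arcLength(k,True),True)[:,0].astype(float)
    if len(q)!=4: return q
    # refine: fit lines to the contour points of each side
    P=k[:,0].astype(float);L=[]
    for i in range(4):
        a,d=q[i],q[(i+1)%4]-q[i];n=np.array([-d[1],d[0]])/np.linalg.norm(d);t=(P-a)@d/(d@d)
        S=P[(abs((P-a)@n)<3)&(t>.12)&(t<.88)].astype(np.float32)
        vx,vy,x,y=cv2.fitLine(S,cv2.DIST_HUBER,0,.01,.01).ravel();L.append(np.cross([x,y,1],[x+vx,y+vy,1]))
    o=[]
    for i in range(4):
        x=np.cross(L[i-1],L[i]);o.append(x[:2]/x[2])
    o=np.array(o);cen=o.mean(0);return o+ (o-cen)/np.linalg.norm(o-cen,axis=1)[:,None]*.6
E
python3 - <<'E'
from pad import *
im=cv2.imread("pics/w8.png");print(quad(im,(321,64)).round(1).tolist())
E
python3 -m creep '[[0.2,[15,0,-10],0],[0.2,[30,0,-20],0],[0.2,[40,30,-20],0],[0.2,[40,30,-20],0],[0.2,[40,30,-20],0]]'>/dev/null
python3 - <<'E'
from pad import *
c=cal("wrist");im=r.capture("wrist");cv2.imwrite("pics/w9.png",im);np.save("c9.npy",c[2]);u=proj(c,(.5007,-.2145,.0871));print(u,quad(im,u).round(1).tolist())
E
```

```text
[[369.1, 30.9], [277.5, 34.0], [277.5, 96.8], [372.1, 93.6]]
[277.90364444 122.4680539 ] [[320.1, 93.2], [237.5, 95.0], [237.5, 151.8], [321.8, 150.0]]
```

Run:
```python
from pad import *
from scipy.optimize import least_squares
K,d,_=cal("wrist");M=np.array([[-25,35,0],[-25,-35,0],[25,-35,0],[25,35,0]])/1000.
w8=((K,d,np.load("c8.npy")),quad(cv2.imread("pics/w8.png"),(321,64)),1)
w9=((K,d,np.load("c9.npy")),quad(cv2.imread("pics/w9.png"),(278,122)),1)
TJ=lambda x,y:(378+(x-300)/6,195+y/6);SJ=lambda x,y:(298+(x-375)/4,155+(y-300)/4)
t=(cal("top"),np.array([TJ(463,265),TJ(653,265),TJ(655,130),TJ(463,130)]),1)
s=(cal("side"),np.array([SJ(550,420),SJ(558,353),SJ(487,335),SJ(475,402)]),1)
def f(p,obs):
    R=cv2.Rodrigues(np.array([0,0,p[3]]))[0]@cv2.Rodrigues(np.array([0,-p[4],0.]))[0]
    return np.concatenate([((proj(c,M@R.T+p[:3])-u)*w).ravel() for c,u,w in obs])
for n,o in [("w",[w8,w9]),("ts",[t,s]),("all",[w8,w9,t,s]),("w8",[w8]),("w9",[w9])]:
    q=least_squares(f,[.5,-.2145,.09,0,.25],args=(o,));print(n,q.x.round(4),np.sqrt(np.mean(q.fun**2)).round(2), "z exp",.068+.024*np.cos(q.x[4]))
    if n=="all":print(q.fun.round(1).reshape(-1,4,2).tolist())
```

```text
w [ 0.4999 -0.2131  0.0848 -0.0034  0.4074] 0.75 z exp 0.09003537274417747
ts [ 0.5007 -0.2146  0.087  -0.0198  0.2418] 0.55 z exp 0.09130168711217282
all [ 0.5002 -0.2132  0.0868 -0.0032  0.3989] 0.88 z exp 0.0901159174775025
[[[0.5, 0.5], [-1.6, 0.3], [-1.2, 0.3], [0.4, 0.7]], [[1.4, -1.1], [-1.2, -0.7], [-0.1, 0.4], [0.8, 0.1]], [[-0.9, 0.0], [-0.9, -0.6], [-0.3, -0.3], [-0.3, 0.3]], [[1.3, 1.8], [0.6, 2.0], [-0.2, -0.7], [0.6, -1.1]]]
w8 [ 0.4991 -0.2128  0.0811 -0.0013  0.3735] 0.24 z exp 0.09034502744322617
w9 [ 0.5003 -0.214   0.0807 -0.006   0.4114] 0.31 z exp 0.08999759366535126
```

```bash
python3 -m creep '[[0.2,[-20,-10,0],0],[0.2,[-60,-30,-10],0],[0.2,[-70,-60,-20],0],[0.2,[-70,-60,-20],0],[0.2,[-70,-60,-20],0]]'>/dev/null
python3 - <<'E'
from pad import *
from scipy.optimize import least_squares
c=cal("wrist");im=r.capture("wrist");cv2.imwrite("pics/w10.png",im);np.save("c10.npy",c[2])
K,d,_=c;M=np.array([[-25,35,0],[-25,-35,0],[25,-35,0],[25,35,0]])/1000.
def f(p,obs):
    R=cv2.Rodrigues(np.array([0,0,p[3]]))[0]@cv2.Rodrigues(np.array([0,-p[4],0.]))[0]
    return np.concatenate([((proj(c,M@R.T+p[:3])-u)).ravel() for c,u in obs])
def order(c,q):  # match to the model corners
    u=proj(c,M+[.5,-.2135,.088]);return np.array([q[np.argmin(((q-q.mean(0))-(v-u.mean(0)))@np.eye(2)**2@np.ones(2)*0+np.linalg.norm((q-q.mean(0))-(v-u.mean(0)),axis=1))] for v in u])
O={}
for n,c_,i in [("w8",(K,d,np.load("c8.npy")),"w8"),("w9",(K,d,np.load("c9.npy")),"w9"),("w10",c,"w10"),("top",cal("top"),"top0"),("side",cal("side"),"side0")]:
    u=proj(c_,(.5,-.2135,.088));q=quad(cv2.imread(f"pics/{i}.png"),u)
    if len(q)!=4: print(n,"bad",u,q.tolist());continue
    O[n]=(c_,order(c_,q))
for ks in [[k] for k in O]+[[k for k in O if k[0]=="w"],[k for k in O if k[0]!="w"],list(O)]:
    q=least_squares(f,[.5,-.2145,.09,0,.3],args=([O[k] for k in ks],));print(ks,q.x.round(4),np.sqrt(np.mean(q.fun**2)).round(2))
for t in (.24,.32,.4):
    q=least_squares(lambda p:f(np.r_[p,t],[O[k] for k in O]),[.5,-.2145,.09,0]);print(t,q.x.round(4),np.sqrt(np.mean(q.fun**2)).round(2))
E
```

```text
['w8'] [ 0.4991 -0.2128  0.0811 -0.0009  0.3718] 0.24
['w9'] [ 0.5004 -0.2141  0.0812 -0.003   0.3996] 0.26
['w10'] [ 0.4976 -0.2118  0.0774 -0.0113  0.3565] 0.47
['top'] [ 0.5129 -0.2306 -0.     -0.      0.4307] 0.51
['side'] [ 0.5119 -0.3731 -0.0194  0.0169  0.3272] 0.27
['w8', 'w9', 'w10'] [ 0.4998 -0.213   0.0857 -0.0052  0.3994] 0.91
['top', 'side'] [ 0.5013 -0.2131  0.0895  0.0176  0.3991] 1.37
['w8', 'w9', 'w10', 'top', 'side'] [ 0.5002 -0.213   0.088  -0.0039  0.408 ] 1.2
0.24 [ 0.5002 -0.2131  0.0855 -0.0053] 1.87
0.32 [ 0.5002 -0.213   0.0867 -0.0046] 1.45
0.4 [ 0.5002 -0.213   0.0879 -0.0039] 1.21
```

```bash
cat > padfit.py <<'E'
from pad import *
from scipy.optimize import least_squares
M=np.array([[-25,35,0],[-25,-35,0],[25,-35,0],[25,35,0]])/1000.
K,d,_=cal("wrist")
O=[]
for c,i,wt in [((K,d,np.load("c8.npy")),"w8",1),((K,d,np.load("c9.npy")),"w9",1),((K,d,np.load("c10.npy")),"w10",1),(cal("top"),"top0",1.5),(cal("side"),"side0",1.5)]:
    q=quad(cv2.imread(f"pics/{i}.png"),proj(c,(.5,-.2135,.088)));u=proj(c,M+[.5,-.2135,.088])
    O.append((c,np.array([q[np.argmin(np.linalg.norm(q-q.mean(0)-v+u.mean(0),axis=1))] for v in u]),wt))
def f(p,zp=True):
    R=cv2.Rodrigues(np.array([0,0,p[3]]))[0]@cv2.Rodrigues(np.array([0,-p[4],0.]))[0];o=[]
    for j,(c,u,w) in enumerate(O):
        v=proj(c,M@R.T+p[:3]+np.r_[p[6+2*j:8+2*j],0]/1e3); k=u-u.mean(0); u=u+p[5]*np.sign(np.round(k/6))
        o+= list(((v-u)*w).ravel())
    o+=list(p[6:]/1.5)   # per-view calibration shift, 1.5 mm
    if zp:o.append((p[2]-.068-.024*np.cos(p[4]))/.0015)
    return np.array(o)
if __name__=="__main__":
  for zp in(True,False):
    q=least_squares(f,np.r_[.5,-.2135,.09,0,.3,0,np.zeros(10)],args=(zp,));s=np.sqrt(np.diag(np.linalg.inv(q.jac.T@q.jac)))
    print(zp,q.x[:6].round(4),s[:6].round(4),q.cost.round(1),q.x[6:].round(1))
E
python3 padfit.py; python3 -c "
from h import *;print(r.read_state()['position'],r.read_state()['time'])"
```

```text
True [ 0.5008 -0.2129  0.0902 -0.0041  0.3338  1.348 ] [0.0007 0.0008 0.001  0.0048 0.0181 0.1551] 8.0 [-0.3  0.1 -0.2 -0.2 -0.4 -0.  -0.4  0.2  1.3 -0.1]
False [ 0.5008 -0.213   0.0898 -0.0041  0.3326  1.3339] [0.0007 0.0008 0.0013 0.0048 0.0184 0.1587] 7.9 [-0.3  0.1 -0.2 -0.2 -0.4  0.1 -0.4  0.2  1.3 -0.3]
[ 0.64889797 -0.24290597  0.30184903] 14.15
```

Pad found at (0.501, -0.213, 0.090), tilt ≈0.33, yaw ≈0; both the two-view fit and the text's height check agree. I'll move above it.

```bash
python3 -m creep '[[0.2,[40,10,0],0],[0.2,[80,20,0],-0.025],[0.2,[120,26,20],-0.025],[0.2,[153,26,60],-0.025],[0.2,[153,26,90],-0.025]]' >/dev/null; python3 -m creep '[[0.2,[0,0,20],0],[0.2,[0,0,28],0],[0.2,[0,0,28],0],[0.2,[0,0,28],0],[0.2,[0,0,28],0]]'
python3 - <<'E'
from fit import *
s=r.read_state();c=cal("wrist");im=r.capture("wrist");cv2.imwrite("pics/w11.png",im)
g=cv2.cvtColor(im,cv2.COLOR_BGR2GRAY)
R=s["ee_rot"];print((R.T@(np.array([.4973,-.213,.177])-s["position"])*1000).round(1),s["finger_force"])
# handle top edges rows along columns; sole -x top edge rows predicted vs tilt
for t in(0,.06,.12,.3): 
    Rb,o=pose(s["position"],0,t);print(t,proj(c,np.array([[-.022,-.024,.01],[-.022,.024,.01],[.013,0,.09],[-.013,0,.09]])@Rb.T+o).round(1).tolist())
for x in(285,295,350,360):
    col=cv2.GaussianBlur(im,(3,3),0)[215:330,x].astype(int);dd=np.abs(np.diff(col,axis=0)).sum(1);print(x,[(int(i)+215,int(dd[i])) for i in np.argsort(-dd)[:6]])
E
```

```text
time: 15.15
position: [0.4975, -0.2129, 0.1853]
ee_rot: [[-1.0, 0.001, 0.002], [0.001, 1.0, -0.001], [-0.002, -0.001, -1.0]]
ft_force: [0.0, -0.2, -2.6]
finger_gap: 0.0257
finger_force: 23.4
[ 0.3 -0.1  8.3] 23.38802397251129Traceback (most recent call last):
  File "<stdin>", line 7, in <module>
  File "fit.py", line 6, in pose
    R=cv2.Rodrigues(np.array([0,0,yaw]))[0]@cv2.Rodrigues(np.array([0,-t,0.]))[0]
      ~~~~~~~~~~~~~^^^^^^^^^^^^^^^^^^^^^
cv2.error: OpenCV(4.12.0) /io/opencv/modules/calib3d/src/calibration_base.cpp:151: error: (-210:Unsupported format or combination of formats) The matrices must have 32f or 64f data type in function 'Rodrigues'
```

```bash
sed -i 's/\[0,0,yaw\]/[0,0,float(yaw)]/' fit.py; python3 -m creep '[[0.302,[0,0,5],0],[0.302,[0,0,10],0],[0.302,[0,0,14],0],[0.302,[0,0,14],0],[0.302,[0,0,14],0]]'|grep -v rot; python3 -m creep '[[0.302,[0,0,1],0],[0.302,[0,0,2],0],[0.302,[0,0,2],0]]'|grep -v rot; python3 -m creep '[[0.302,[0,0,1],0],[0.302,[0,0,2],0],[0.302,[0,0,2],0]]'|grep -v rot
```

```text
time: 15.7
position: [0.4971, -0.2129, 0.1701]
ft_force: [-0.3, 0.5, -3.0]
finger_gap: 0.0258
finger_force: 14.1
time: 16.0
position: [0.497, -0.2129, 0.1682]
ft_force: [0.3, 0.6, -2.9]
finger_gap: 0.0258
finger_force: 14.2
time: 16.3
position: [0.4974, -0.213, 0.1665]
ft_force: [0.6, 1.7, 2.3]
finger_gap: 0.0257
finger_force: 14.6
```

Contact came at the predicted height (z≈0.167). I'll ease the grip and arc downhill, pressing lightly so the sole turns flush.

```bash
python3 -m creep '[[0.304,[0,0,0.5],0],[0.304,[0,0,0.5],0],[0.304,[0,0,0.5],0]]'|grep -v rot; python3 -m creep '[[0.304,[2,0,1.5],0],[0.304,[4,0,2.5],0],[0.304,[6,0,3.5],0],[0.304,[6,0,3.5],0]]'|grep -v rot;python3 -c "
from h import *;print(r.read_state()['wrist_torque'])"
```

```text
time: 16.6
position: [0.497, -0.2129, 0.1658]
ft_force: [-1.1, 0.1, 2.1]
finger_gap: 0.026
finger_force: 2.8
time: 17.0
position: [0.4907, -0.2129, 0.162]
ft_force: [-1.3, 0.0, 0.6]
finger_gap: 0.0258
finger_force: 2.7
[ 0.00818837  0.27332494 -0.02277825]
```

```bash
python3 -m creep '[[0.3035,[0,0,0.5],0],[0.3035,[2,0,1.5],0],[0.3035,[4,0,3],0],[0.3035,[6,0,4.5],0],[0.3035,[6,0,4.5],0]]'|grep -v rot; python3 -m creep '[[0.3035,[2,0,1.5],0],[0.3035,[4,0,3],0],[0.3035,[6,0,4],0],[0.3035,[6,0,4],0]]'|grep -v rot
python3 - <<'E'
from fit import *
s=r.read_state();print(s['wrist_torque'],s["position"]);c=cal("wrist");im=r.capture("wrist");cv2.imwrite("pics/w12.png",im)
b=im.copy()
for t,col in((.06,(0,0,255)),(.333,(0,255,0))):
    R,o=pose(s["position"],0,t)
    for P in(SOLE,HAND): cv2.polylines(b,[poly(c,P,R,o,1)],True,col,1)
o=np.vstack([im[170:470,180:460],b[170:470,180:460]]);
sd=r.capture("side");cv2.imwrite("pics/side12.png",sd);u=proj(cal("side"),(.5,-.213,.11)).astype(int)
a=cv2.resize(sd[u[1]-50:u[1]+50,u[0]-43:u[0]+43],(516,600),interpolation=cv2.INTER_CUBIC)
cv2.imwrite("pics/c12.png",np.hstack([o,a]));print(o.shape)
E
```

```text
time: 17.5
position: [0.4847, -0.2129, 0.1575]
ft_force: [-2.6, 0.1, 1.4]
finger_gap: 0.026
finger_force: 2.7
time: 17.9
position: [0.479, -0.2129, 0.1537]
ft_force: [0.3, 0.0, 1.6]
finger_gap: 0.0262
finger_force: 2.7
[0.00834437 0.00425157 0.06271043] [ 0.47902236 -0.21292919  0.15371352]
(600, 280, 3)
```

View pics/c12.png

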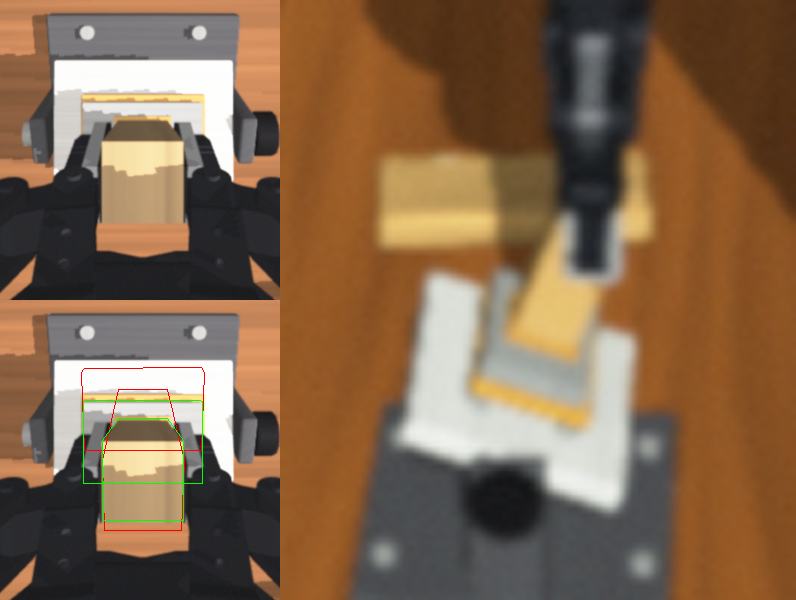

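Both views show the sole flush on the brass pad: its lower edge (wrist crop row ~100) is parallel to the pad's edge, matching the 0.33-tilt outline, with pad margins even left and right (columns 82/204). I'll tighten and press along the normal.

```bash
python3 -m creep '[[0.28,[0,0,0],0],[0.2,[0,0,0],0],[0.2,[0,0,0],0],[0.2,[0,0,0],0],[0.2,[0,0,0],0]]' 20|grep -v rot; python3 -m creep '[[0.2,[0,0,0.5],0],[0.2,[-0.3,0,1],0],[0.2,[-0.5,0,1.5],0],[0.2,[-0.5,0,1.5],0],[0.2,[-0.5,0,1.5],0]]'|grep -v rot;python3 -c "
from h import *;print(r.read_state()['wrist_torque'])"
```

```text
time: 18.5
position: [0.4791, -0.2129, 0.1538]
ft_force: [-0.5, -1.4, 1.3]
finger_gap: 0.0256
finger_force: 22.6
time: 19.0
position: [0.4796, -0.2129, 0.1523]
ft_force: [-0.4, -0.4, 3.6]
finger_gap: 0.0256
finger_force: 23.0
[-0.12232471  0.19602134 -0.0250964 ]
```

```bash
python3 -m creep '[[0.2,[-0.2,0,0.7],0],[0.2,[-0.4,0,1.3],0],[0.2,[-0.6,0,1.8],0],[0.2,[-0.6,0,1.8],0],[0.2,[-0.6,0,1.8],0]]'|grep -v rot
python3 - <<'E'
from padfit import *
s=r.read_state();F=[];
c=cal("wrist");im=r.capture("wrist");cv2.imwrite("pics/w13.png",im)
for i in range(6): r.capture("top");q=r.read_state();F.append(q["ft_force"])
print(np.mean(F,0).round(2),s["wrist_torque"],s["position"])
# sole -x edge and pad -x edge rows in the wrist picture: brightness/colour profile
C=np.array([.5008,-.2129,.0902]);n=np.array([-np.sin(.333),0,np.cos(.333)]);u=np.array([np.cos(.333),0,np.sin(.333)])
for d in(.002,.004):
  for k in(-.025,-.022): print(d,k,"pad edge row/sole bottom/sole top",[proj(c,C-n*d+u*k+n*h+np.array([0,.024*sg,0])).round(1).tolist() for h in(0,.010) for sg in(-1,1)])
h=cv2.cvtColor(im,cv2.COLOR_BGR2HSV)
print([(y,h[y,270].tolist()) for y in range(255,292,1)])
E
```

```text
time: 19.5
position: [0.4802, -0.2129, 0.1507]
ft_force: [-1.5, -1.6, 7.3]
finger_gap: 0.026
finger_force: 23.4
[-2.36 -0.85  7.42] [-0.09364668  0.32813311 -0.04052237] [ 0.48020175 -0.21291496  0.15069466]
0.002 -0.025 pad edge row/sole bottom/sole top [[279.2, 264.4], [365.6, 264.3], [277.1, 265.0], [367.8, 264.9]]
0.002 -0.022 pad edge row/sole bottom/sole top [[279.2, 269.9], [365.7, 269.7], [277.0, 270.7], [367.9, 270.6]]
0.004 -0.025 pad edge row/sole bottom/sole top [[279.7, 264.3], [365.2, 264.2], [277.5, 264.9], [367.4, 264.8]]
0.004 -0.022 pad edge row/sole bottom/sole top [[279.6, 269.7], [365.3, 269.6], [277.5, 270.5], [367.4, 270.4]]
[(255, [30, 1, 253]), (256, [30, 1, 253]), (257, [30, 1, 253]), (258, [30, 1, 253]), (259, [15, 2, 253]), (260, [20, 3, 246]), (261, [18, 6, 226]), (262, [16, 13, 213]), (263, [15, 46, 206]), (264, [17, 110, 229]), (265, [21, 125, 249]), (266, [23, 118, 253]), (267, [24, 118, 253]), (268, [23, 121, 252]), (269, [20, 133, 243]), (270, [17, 139, 218]), (271, [16, 106, 187]), (272, [15, 38, 190]), (273, [20, 7, 219]), (274, [15, 2, 233]), (275, [10, 3, 236]), (276, [20, 3, 235]), (277, [30, 1, 233]), (278, [30, 2, 230]), (279, [23, 5, 212]), (280, [15, 6, 180]), (281, [15, 3, 170]), (282, [15, 6, 171]), (283, [15, 6, 172]), (284, [15, 3, 172]), (285, [20, 4, 172]), (286, [30, 3, 172]), (287, [15, 3, 172]), (288, [15, 3, 170]), (289, [30, 2, 166]), (290, [30, 2, 164]), (291, [20, 5, 164])]
```

The pad edge sits at row 264 (264 predicted) and the sole edge at row 271.5 (270 predicted), so it is centred within about 1 mm. The force along the normal is about 10 N, so the pad is about 4 mm in. I'll hand in.

```bash
python3 -c "
from h import *
print(r.sign_off())"
```

```text
the job is handed in; nothing more can be done
None
```

The job is handed in (the judging result was not shown): I stood the block upright and let go of it, and it is now held flush on the jig's pad, centred to about 1 mm and pressed with about 10 N (roughly 4 mm in).

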